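# Gauge the bore of a turntable bearing housing

## Robot

A 6-joint arm with a two-finger parallel gripper is mounted at the origin on a cart in front of the work surface, level with it; the furniture and walls round the work are solid. World frame = base frame: x ahead of the robot, y to its left, z up, the work surface at z = 0. Lengths are in m, angles in rad, forces in N, time in s.
With the tool pointing down it reaches from about 0.35 to 0.975 m from the base axis. Payload 4.9 kg.
Tool frame: the origin (TCP) lies at the very end of the fingers, on their centre line; the grasp point (between the pads) lies 19 mm behind it (ctrl.grasp_offset is the distance from the TCP to the grasp point, in m); z points along the fingers, y is the line along which they close (so a half turn about z gives the same grasp; the last joint's range is limited). The gripper opens to 85 mm and grips with 20 to 120 N. Pads are 22 mm wide; open, the fingers measure 114 mm over their backs; the gripper's body (76 mm by 85 mm) begins 54 mm behind the grasp point. The pads swing forward as they close: fully open they stand 13 mm farther back than shut.
Start: joints at [-1.26, 0.053, 1.613, -0, 1.476, -0.119], TCP at [0.26, -0.568, 0.231] pointing down, gripper open.
Joint ranges: [-3.01, 3.01], [-1.01, 2.22], [0.06, 2.58], [-1.02, 4.17], [0.09, 2.62], [-3.14, 3.14]. Speed limits (rad/s): [2.57, 2.57, 3.14, 3.14, 3.14, 3.14].

## Interface

Orientations are given as a rotation vector (axis times angle).
In Python, from station import ctrl, optics gives the robot as it stands.
- The arm moves only by the shell command python3 -m handwheel 'ROWS' [OPENING] [FORCE]. ROWS is JSON, a list of rows, each an object of numbers: "tx", "ty", "tz": the shift along the tool's x, y, z in mm; "roll": the turn about the tool's z in rad. A call has 1 to 12 rows; each row shifts and turns the commanded pose from where the row before left it, along the tool's axes as they then stand; what a row does not reach is not made up. A row lasts 1/12 s, in which the tool goes at most 41.7 mm and 7.16 degrees, less where a joint would pass 70% of its speed; a pose out of reach is approached as far as the arm can. A call with a gripper value outside its range is refused whole. OPENING is the finger opening in mm, from 0 to 85.4, set as the call begins (- or left out, the last holds). The fingers move at their own pace and stop on an object; FORCE is the grip in N (left out, the last holds). Time passes only in rows, so rows that do not move let the fingers close. It gives the time, the measured TCP pose, the force, the opening and the grip force at its end, in the units of the state.
- ctrl.get_obs(): the state, without advancing time (a new reading comes with each control period).
- optics.get_image(name): name is "scene" or "top" or "wrist"; returns (picture, depth): 400x640x3 uint8, red, green, blue; 400x640 float32, m along the optical axis (not along the pixel's ray), 0 where there is no reading.
- optics.camera_params(name): a dict with "mtx" (3x3 intrinsics, pixels), "k1" (the pictures are not rectified: a ray, as slopes to the right and down, at radius r is drawn at 1 + k1 r^2 times it, then the intrinsics apply), "extrinsics" (4x4, takes a point from camera to world coordinates); the wrist camera has in their place "tool_from_camera" (4x4, takes a point from camera to tool coordinates, whose origin is the TCP and whose axes are the flange's). Camera axes: x right, y down, z forward; pixel columns grow to the right and rows downward; lengths in m; the calibration is good to about 2 mm. A picture is of the moment at which its call begins: read the wrist's pose just before it. camera_params takes no time and is no camera call.
- ctrl.finish_job(): hands the job in; it is judged then, once.
The state is a dict: "t": time; "q": joint angles; "dq": joint speeds; "effort": joint torques, N m; "tool_pos": TCP position; "tool_rot": TCP orientation; "contact_force": force on the tool from outside, world axes, zero at the start; "wrist_torque": the same for the moment, N m; "opening": finger opening in m; "grip_force": force on a finger pad.
Only numpy, scipy, OpenCV 4.12 (cv2) and the standard library are available. Lean on these libraries where they do the work, as an engineer would, in place of code of your own. Each camera call takes 0.05 s, during which the arm holds its last target. There are 200 camera calls.

## Task

Measure the bore of the brass bearing housing on the turntable drive plate with the spring-plunger bore gauge: lift the gauge off its wooden rest, lower it upright and gently into the bore until its bridge bar lies flat on the rim, press the red end of its lever right down so that the plungers spring out against the wall, then press the black end down firmly so that they are locked. Draw the gauge straight up out of the bore and set it back upright on its rest, bar in the notches, with the measured width still locked in it. Never lean or knock on the housing with more than about 20 N, and leave the jars, the glue bottle and the tape where they are.

Things in the scene. Friction and masses are not known exactly. Their poses are not given: they have to be found in the camera images.
- gauge: the bore gauge, about 0.44 kg, standing upright on the wooden rest at the start. Origin: centre of the underside of its steel bridge bar, 84 (x) x 20 (y) x 8 mm; x along the bar towards the lever's red end, z up. Above the bar a dark handle 20 x 20 mm from z = 14 to 56 mm, to be gripped across y; over it a seesaw lever along x, 13 mm wide, 72 mm long, up to z = 79 mm
- gauge_grip (a point): the middle of the gauge's handle, on its axis, 36 mm above the gauge's origin, the height to grip
- plunger_red_tip (a point): the rounded outer end of the gauge's plunger on the lever's red (+x) side, on the plunger's axis 21 mm below the gauge's origin. Each plunger slides by itself along x by up to 11 mm, pushed outwards by a spring of under 1 N; while locked they stay where they are. Between the two tips: 32 mm drawn in (start), 44 mm across the bore, 54 mm fully out
- plunger_black_tip (a point): the rounded outer end of the other plunger, on the lever's black (-x) side
- lock_lever (a joint): angle of the gauge's seesaw lever about y, rad, pivot 63.5 mm above the gauge's origin: near 0 locked (red end up), 0.22 red end right down, plungers free. It stays where left. Pressed on its dome, the red end takes 5 to 6 N down to its stop; the black end 5 N until the clamp bites near 0.025, then it turns stiff: under 7 N the lock may slip, 9 to 14 N lock well (below 0.01) within 1 mm
- red_pad (a point): the top of the round dome (12 mm across, 4 mm high) on the red pad on the gauge's lever, 27 mm from the pivot on the +x side: press down here to release the plungers
- black_pad (a point): the top of the round dome (12 mm across, 4 mm high) on the black pad on the gauge's lever, 27 mm from the pivot on the -x side: press down here to lock
- drive_plate: the turntable drive plate, fixed on the table: plywood 130 x 100 x 9 mm with a brass bearing housing screwed on it and a small gear motor (up to 43 mm high) 64 mm from the bore on the +x side. Origin on the bore's axis at table level
- bore_mouth (a point): the centre of the housing's bore at its rim, 55 mm above the table. Housing: upright brass tube, 44 mm bore, 60 mm outside, the bore 42 mm deep (deeper than the gauge's head). The guide posts have only 0.75 mm of room on each side (along the gauge's y), so they may land on the rim and have to be felt in
- rest_seat (a point): the centre of the wooden rest between its two cheeks, at the height (60 mm above the table) where the underside of the bridge bar lies. x runs from cheek to cheek: the cheeks stand at 28 to 48 mm on both sides, 50 mm wide (y), each with a notch 30 mm wide between lips 6.5 mm high; the bar lies in both notches, either way round
- paint_jar_0: red paint jar with a white lid, 29 x 36 mm, loose bystander, origin under its centre
- paint_jar_1: dark green paint jar with a white lid, 29 x 36 mm, loose bystander, origin under its centre
- glue_bottle: white glue bottle, 43 x 93 mm high, loose bystander, origin under its centre
- tape_1: roll of masking tape lying flat, 104 x 25 mm, loose bystander, origin under its centre
- gauge_head (a point): the lower end of the gauge's head, 28 mm below the gauge's origin. The head: a cross tube along x (half length 14 mm) with a sprung round-ended plunger at each end, and two upright brass guide posts at y = +16.25 and -16.25 mm, radius 5 mm, so 42.5 mm over both, their feet square with edges broken by only 0.4 mm

How it is judged:
On the way, in this order (a step that is already met when the one before it is completed fails the run):
1. the gauge is seated in the bore, bridge bar flat on the rim, plungers still drawn in (z of gauge in the frame of bore_mouth below 0.003 m and horizontal distance between gauge and bore_mouth below 0.006 m and angle between gauge's own z axis and vertical below 0.06 rad and distance between plunger_red_tip and plunger_black_tip below 0.036 m), for 0.2 s.
2. red end pressed down, the plungers have sprung out to the wall of the bore (z of gauge in the frame of bore_mouth below 0.003 m and horizontal distance between gauge and bore_mouth below 0.006 m and angle between gauge's own z axis and vertical below 0.06 rad and distance between plunger_red_tip and plunger_black_tip above 0.042 m and value of joint lock_lever above 0.17 rad), for 0.2 s.
3. black end pressed down, the plungers locked at the width of the bore (z of gauge in the frame of bore_mouth below 0.003 m and horizontal distance between gauge and bore_mouth below 0.006 m and angle between gauge's own z axis and vertical below 0.06 rad and distance between plunger_red_tip and plunger_black_tip between 0.042 and 0.046 m and value of joint lock_lever below 0.015 rad), for 0.2 s.
4. the gauge is drawn out of the bore with the width kept (z of gauge in the frame of bore_mouth above 0.032 m and distance between plunger_red_tip and plunger_black_tip between 0.042 and 0.046 m), for 0.1 s.
At the end, for the whole second after the job is handed in: the gauge stands upright (within 0.06 rad) and at rest on the wooden rest, its bar in the notches (within 8 mm of the seat's centre, 3 mm in height, along the seat's x axis within 0.3 rad), lever locked (below 0.02 rad), the plungers still 42 to 46 mm over their tips (horizontal distance between gauge and rest_seat below 0.008 m and z of gauge in the frame of rest_seat between -0.003 and 0.003 m and angle between gauge's own z axis and vertical below 0.06 rad and angle between the x axis of gauge and the x axis of rest_seat, either way round below 0.3 rad and linear speed of gauge below 0.02 m/s and distance between plunger_red_tip and plunger_black_tip between 0.042 and 0.046 m and value of joint lock_lever below 0.02 rad); the robot touches nothing.
It fails at once if the gauge presses or knocks on the housing with more than 30 N (contact force between gauge and drive_plate above 30 N).
It fails at once if a bystander is moved by more than 15 mm (distance of any of paint_jar_0, paint_jar_1, glue_bottle, tape_1 from where it was at the start of the episode above 0.015 m).
It also fails if it takes over 64 s, if anything falls off the work surface, if the arm or the gripper's body presses on something with over 40 N, if the wrist force passes 120 N, or if a joint passes its speed limit or range.

## Working session

There is one attempt and no reset: what is moved stays moved. The work goes in short steps, Python scripts to look and compute and a shell command to move; the robot and the scene stay as the last step left them, time stands still between calls to the robot, and variables do not carry over. Pictures are saved under pics/ and viewed, at most 11 in all, crops included, and the job is handed in when it is done.

```bash
ls; mkdir -p pics; cat > h.py <<'E'
import numpy as np, cv2
from scipy.spatial.transform import Rotation as R
from station import ctrl, optics
def grab(name):
    o=ctrl.get_obs(); im,d=optics.get_image(name); p=optics.camera_params(name)
    if name=="wrist":
        T=np.eye(4);T[:3,:3]=R.from_rotvec(o["tool_rot"]).as_matrix();T[:3,3]=o["tool_pos"]
        E=T@np.array(p["tool_from_camera"])
    else: E=np.array(p["extrinsics"])
    return im,d,np.array(p["mtx"]),p["k1"],E
def slopes(px,K,k1):
    px=np.atleast_2d(px).astype(float)
    s=np.c_[(px[:,0]-K[0,2])/K[0,0],(px[:,1]-K[1,2])/K[1,1]];u=s.copy()
    for _ in range(20): u=s/(1+k1*(u**2).sum(1,keepdims=True))
    return u
def rays(px,K,k1,E):
    u=slopes(px,K,k1); return E[:3,3],np.c_[u,np.ones(len(u))]@E[:3,:3].T
def onplane(px,z,K,k1,E):
    o,d=rays(px,K,k1,E); return o+d*((z-o[2])/d[:,2])[:,None]
def cloud(d,K,k1,E):
    h,w=d.shape; v,u=np.mgrid[:h,:w]; o,r=rays(np.c_[u.ravel(),v.ravel()],K,k1,E)
    P=o+r*d.ravel()[:,None]; P[d.ravel()==0]=np.nan
    return P.reshape(h,w,3)
def save(n,im): cv2.imwrite("pics/"+n,cv2.cvtColor(im,cv2.COLOR_RGB2BGR))
def st():
    o=ctrl.get_obs(); print({k:np.round(o[k],4).tolist() for k in ("t","q","tool_pos","tool_rot","contact_force","opening","grip_force")})
E
python3 - <<'E'
from h import *
st()
for n in("top","scene"):
    im,d,K,k,E=grab(n); save(n+"0.png",im); np.savez("/tmp/"+n,im=im,d=d,K=K,k=k,E=E)
    print(n,K.round(1).tolist(),k,E.round(3).tolist())
print(optics.camera_params("wrist"))
E
```

```text
pics
{'t': 0.0, 'q': [-1.26, 0.0534, 1.6143, -0.0, 1.476, -0.119], 'tool_pos': [0.2602, -0.5676, 0.23], 'tool_rot': [-3.0673, -0.6695, 0.0003], 'contact_force': [-0.395, 0.3765, 0.3298], 'opening': 0.0854, 'grip_force': 0.0}
top [[520.1, 0.0, 323.3], [0.0, 520.1, 198.8], [0.0, 0.0, 1.0]] 0.0008256738695794511 [[-0.049, -0.945, 0.324, 0.019], [-0.999, 0.045, -0.019, 0.024], [0.003, -0.325, -0.946, 1.438], [0.0, 0.0, 0.0, 1.0]]
scene [[426.5, 0.0, 318.3], [0.0, 426.5, 198.0], [0.0, 0.0, 1.0]] 0.00979976218462261 [[-0.877, -0.253, 0.408, -0.047], [-0.479, 0.502, -0.72, 0.899], [-0.023, -0.827, -0.562, 0.824], [0.0, 0.0, 0.0, 1.0]]
{'mtx': array([[286.98137731,   0.        , 317.89615888],
       [  0.        , 286.98137731, 198.36756855],
       [  0.        ,   0.        ,   1.        ]]), 'k1': 0.0042012100865807134, 'tool_from_camera': array([[ 7.51646060e-04, -9.44928811e-01, -3.27275078e-01,
         8.38275632e-02],
       [ 9.99999456e-01,  9.46935428e-04, -4.37371885e-04,
         7.19263082e-04],
       [ 7.23193661e-04, -3.27274571e-01,  9.44929009e-01,
        -1.43796060e-01],
       [ 0.00000000e+00,  0.00000000e+00,  0.00000000e+00,
         1.00000000e+00]])}
```

View pics/top0.png

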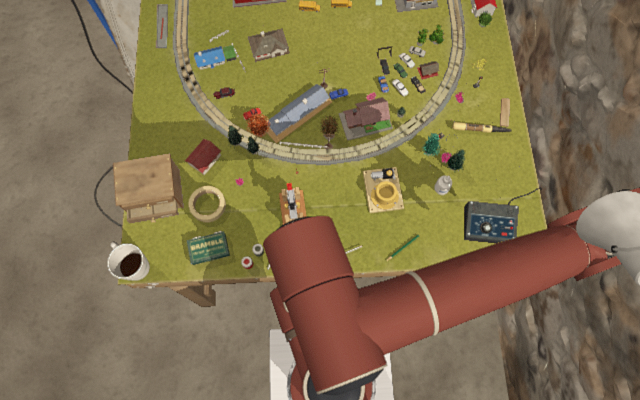

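View pics/scene0.png

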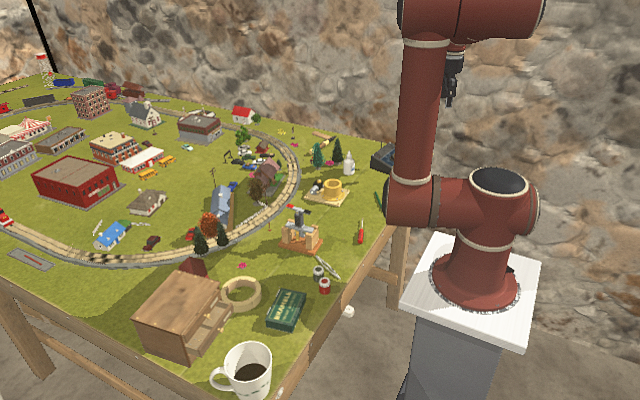

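Top view: the brass housing is at about (385,191) with the motor above it. The gauge is on its rest at (292,203), red end at (290,187), and the jars are at (247,262) and (257,250). The glue is at (444,185) and the tape at (207,204).

```bash
python3 - <<'E'
from h import *
for n,boxes in(("top",{"g":(270,175,315,225),"h":(360,165,405,215)}),("scene",{"g":(270,195,330,260),"h":(300,170,355,210)})):
    f=np.load(f"/tmp/{n}.npz");K,k,E=f["K"],float(f["k"]),f["E"];P=cloud(f["d"],K,k,E);im=f["im"];hsv=cv2.cvtColor(im,cv2.COLOR_RGB2HSV)
    for b,(x0,y0,x1,y1) in boxes.items():
        Q=P[y0:y1,x0:x1];H=hsv[y0:y1,x0:x1]
        for z0,z1 in((.02,.04),(.05,.058),(.058,.07),(.07,.11),(.11,.128),(.128,.15)):
            m=(Q[...,2]>z0)&(Q[...,2]<z1)
            if m.sum()>3: print(n,b,z0,m.sum(),"mean",np.median(Q[m],0).round(4),"min",Q[m].min(0).round(3),"max",Q[m].max(0).round(3))
        red=((H[...,0]<5)|(H[...,0]>174))&(H[...,1]>190)&(H[...,2]>120)&(Q[...,2]>.1)
        if red.sum(): print(n,b,"red",red.sum(),np.median(Q[red],0).round(4))
    S=cv2.resize(im[150:270,230:460],None,fx=3.4,fy=3.4,interpolation=cv2.INTER_CUBIC) if n=="top" else cv2.resize(im[165:265,260:370],None,fx=5.4,fy=5.4,interpolation=cv2.INTER_CUBIC)
    save(n+"z.png",S)
E
```

```text
top g 0.02 29 mean [0.5075 0.0771 0.0319] min [0.474 0.063 0.02 ] max [0.513 0.112 0.04 ]
top g 0.05 39 mean [0.4848 0.0785 0.0553] min [0.435 0.065 0.05 ] max [0.529 0.11  0.058]
top g 0.058 209 mean [0.4598 0.0837 0.0644] min [0.43  0.058 0.058] max [0.529 0.112 0.07 ]
top g 0.07 35 mean [0.4718 0.0799 0.0767] min [0.442 0.061 0.07 ] max [0.522 0.112 0.11 ]
top g 0.11 57 mean [0.4722 0.0853 0.1254] min [0.443 0.076 0.111] max [0.517 0.095 0.128]
top g 0.128 87 mean [0.488  0.0847 0.1314] min [0.445 0.076 0.128] max [0.516 0.094 0.139]
top g red 21 [0.5051 0.0886 0.1328]
top h 0.02 263 mean [ 0.5661 -0.1815  0.0295] min [ 0.478 -0.21   0.02 ] max [ 0.59  -0.146  0.04 ]
top h 0.05 132 mean [ 0.5107 -0.1815  0.0534] min [ 0.48  -0.211  0.05 ] max [ 0.54  -0.153  0.058]
top h 0.058 6 mean [ 0.4911 -0.1744  0.0587] min [ 0.483 -0.208  0.058] max [ 0.511 -0.152  0.06 ]
scene g 0.02 174 mean [0.4865 0.1003 0.0307] min [ 0.429 -0.155  0.02 ] max [0.637 0.115 0.04 ]
scene g 0.05 72 mean [0.4737 0.0996 0.0543] min [0.43  0.054 0.05 ] max [0.529 0.114 0.058]
scene g 0.058 264 mean [0.4658 0.0901 0.0662] min [0.429 0.055 0.058] max [0.53  0.114 0.07 ]
scene g 0.07 114 mean [0.4735 0.0918 0.0875] min [0.45  0.073 0.07 ] max [0.522 0.11  0.11 ]
scene g 0.11 59 mean [0.4727 0.0887 0.1198] min [0.444 0.073 0.11 ] max [0.508 0.096 0.128]
scene g 0.128 82 mean [0.4837 0.0863 0.1308] min [0.442 0.077 0.128] max [0.514 0.095 0.138]
scene g red 13 [0.5053 0.0876 0.1364]
scene h 0.02 221 mean [ 0.5291 -0.1754  0.0299] min [ 0.477 -0.349  0.02 ] max [ 0.587 -0.144  0.04 ]
scene h 0.05 89 mean [ 0.5094 -0.1822  0.0543] min [ 0.48  -0.213  0.05 ] max [ 0.539 -0.151  0.058]
scene h 0.058 5 mean [ 0.491  -0.1663  0.0593] min [ 0.484 -0.206  0.058] max [ 0.528 -0.162  0.06 ]
```

View pics/topz.png

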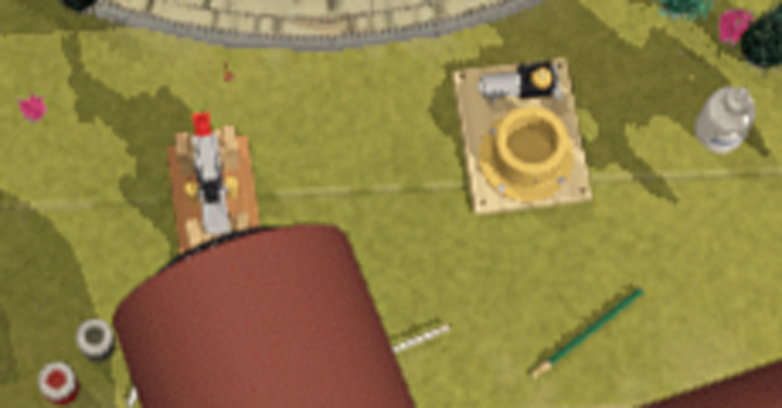

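```bash
python3 -m handwheel '[{"roll":0.11},{"roll":0.11},{"roll":0.11},{"tx":24,"ty":-32},{"tx":24,"ty":-32},{"tx":24,"ty":-32},{"tx":24,"ty":-32},{"tx":24,"ty":-32},{"tx":24,"ty":-32},{"tx":24,"ty":-32},{"tx":24,"ty":-32},{"tx":24,"ty":-32}]'
python3 -m handwheel '[{"tx":24,"ty":-24},{"tx":24,"ty":-24},{"tx":24,"ty":-23},{}]'
python3 - <<'E'
from h import *
st(); im,d,K,k,E=grab("wrist"); save("w1.png",im); np.savez("/tmp/w1",im=im,d=d,K=K,k=k,E=E)
E
```

```text
{'t': 0.1, 'q': [-1.26, 0.0533, 1.6141, -0.0001, 1.476, -0.119], 'tool_pos': [0.2603, -0.5676, 0.2302], 'tool_rot': [-3.0675, -0.6696, 0.0004], 'contact_force': [-0.0442, -0.4341, -0.0972], 'opening': 0.0853, 'grip_force': 0.0}$[0]: bad value
$[0]: bad value
```

View pics/w1.png

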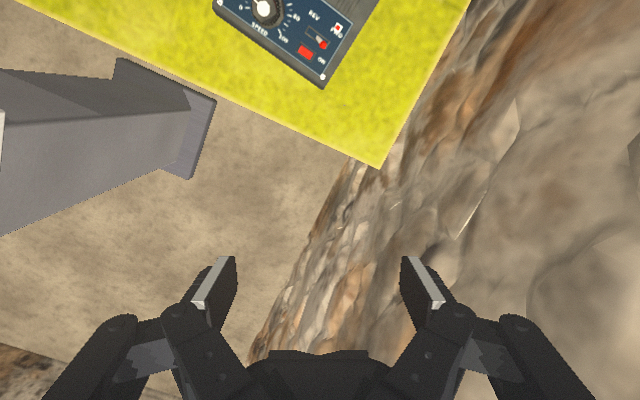

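The moves were refused, so the picture shows only the start view. I'll give all four keys in every row.

```bash
python3 -m handwheel '[{"tx":0,"ty":0,"tz":0,"roll":0.11},{"tx":0,"ty":0,"tz":0,"roll":0.11},{"tx":0,"ty":0,"tz":0,"roll":0.11},{"tx":24,"ty":-32,"tz":0,"roll":0},{"tx":24,"ty":-32,"tz":0,"roll":0},{"tx":24,"ty":-32,"tz":0,"roll":0},{"tx":24,"ty":-32,"tz":0,"roll":0},{"tx":24,"ty":-32,"tz":0,"roll":0},{"tx":24,"ty":-32,"tz":0,"roll":0},{"tx":24,"ty":-32,"tz":0,"roll":0},{"tx":24,"ty":-32,"tz":0,"roll":0},{"tx":24,"ty":-32,"tz":0,"roll":0}]'
```

```text
t: 1.15
tool_pos: [0.4471, -0.2581, 0.2311]
tool_rot: [-3.138, -0.156, -0.0]
contact_force: [0.7, -0.3, -0.9]
opening: 0.0853
grip_force: 0.0
```

```bash
python3 -m handwheel '[{"tx":24,"ty":-24,"tz":0,"roll":0},{"tx":24,"ty":-24,"tz":0,"roll":0},{"tx":24,"ty":-24,"tz":0,"roll":0},{"tx":0,"ty":0,"tz":0,"roll":0},{"tx":0,"ty":0,"tz":0,"roll":0},{"tx":0,"ty":0,"tz":0,"roll":0}]'
python3 - <<'E'
from h import *
st(); im,d,K,k,E=grab("wrist"); np.savez("/tmp/wb1",im=im,d=d,K=K,k=k,E=E); save("wb1.png",im)
E
python3 -m handwheel '[{"tx":0,"ty":-33,"tz":0,"roll":0},{"tx":0,"ty":-33,"tz":0,"roll":0},{"tx":0,"ty":-33,"tz":0,"roll":0},{"tx":0,"ty":-33,"tz":0,"roll":0},{"tx":-3,"ty":-33,"tz":0,"roll":0},{"tx":-3,"ty":-33,"tz":0,"roll":0},{"tx":-3,"ty":-33,"tz":0,"roll":0},{"tx":0,"ty":0,"tz":0,"roll":0},{"tx":0,"ty":0,"tz":0,"roll":0},{"tx":0,"ty":0,"tz":0,"roll":0}]'
python3 - <<'E'
from h import *
st(); im,d,K,k,E=grab("wrist"); np.savez("/tmp/wg1",im=im,d=d,K=K,k=k,E=E); save("wg1.png",im)
b=np.load("/tmp/wb1.npz")["im"]
save("both.png",np.hstack([b[:,120:520],im[:,120:520]]))
E
```

```text
t: 1.65
tool_pos: [0.5108, -0.1813, 0.2309]
tool_rot: [3.138, 0.157, -0.001]
contact_force: [0.5, -0.7, -0.3]
opening: 0.0854
grip_force: 0.0
{'t': 1.65, 'q': [-0.478, -0.1456, 1.8052, -0.0005, 1.4827, 0.9926], 'tool_pos': [0.5108, -0.1813, 0.2309], 'tool_rot': [3.1376, 0.1574, -0.0014], 'contact_force': [0.4938, -0.6539, -0.3073], 'opening': 0.0854, 'grip_force': 0.0}
t: 2.53
tool_pos: [0.4792, 0.0466, 0.2313]
tool_rot: [3.137, 0.155, 0.0]
contact_force: [-0.3, -0.6, -0.1]
opening: 0.0852
grip_force: 0.0
{'t': 2.5333, 'q': [-0.0575, -0.3024, 1.9367, -0.0006, 1.507, 1.4148], 'tool_pos': [0.4792, 0.0466, 0.2313], 'tool_rot': [3.1372, 0.1546, 0.0003], 'contact_force': [-0.2635, -0.6359, -0.0802], 'opening': 0.0852, 'grip_force': 0.0}
```

View pics/both.png

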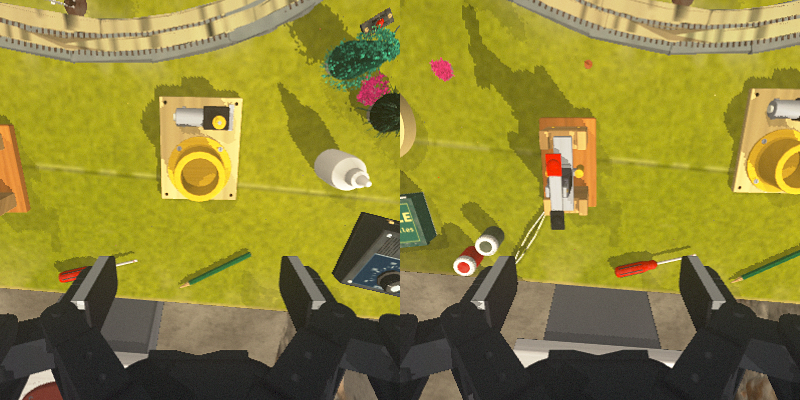

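The left half shows the bore at full-image pixel (319,176). The right half shows the gauge, red pad at (272,165) and black at (277,220), with the rest around it.

```bash
cat > meas.py <<'E'
from h import *
L=lambda n:(lambda f:(f["im"],f["d"],f["K"],float(f["k"]),f["E"]))(np.load(f"/tmp/{n}.npz"))
def rim(n,g):
    im,d,K,k,E=L(n);P=cloud(d,K,k,E);near=np.hypot(P[...,0]-g[0],P[...,1]-g[1])<.05
    m=near&(P[...,2]>.049)&(P[...,2]<.061)
    z=np.median(P[...,2][m]); v,u=np.nonzero(m)
    A=onplane(np.c_[u,v],z,K,k,E)[:,:2]
    c,r=cv2.minEnclosingCircle(A.astype(np.float32))
    hsv=cv2.cvtColor(im,cv2.COLOR_RGB2HSV)
    # inner hole: fill rim mask, largest hole contour
    mm=cv2.morphologyEx(m.astype(np.uint8),cv2.MORPH_CLOSE,np.ones((3,3)))
    cs,h=cv2.findContours(mm,cv2.RETR_CCOMP,cv2.CHAIN_APPROX_NONE)
    res=[]
    for i,cc in enumerate(cs):
        if len(cc)<25: continue
        Q=onplane(cc[:,0],z,K,k,E)[:,:2]
        M=np.c_[2*Q,np.ones(len(Q))];s=np.linalg.lstsq(M,(Q**2).sum(1),rcond=None)[0]
        res.append(("hole" if h[0,i,3]>=0 else "outer",s[:2].round(4),round(float(np.sqrt(s[2]+s[:2]@s[:2])),4)))
    print(n,"rim z",z.round(4),m.sum(),"enc",np.round(c,4),round(r,4),res)
def pads(n,g):
    im,d,K,k,E=L(n);P=cloud(d,K,k,E);near=np.hypot(P[...,0]-g[0],P[...,1]-g[1])<.06
    hsv=cv2.cvtColor(im,cv2.COLOR_RGB2HSV)
    top=near&(P[...,2]>.11)&(P[...,2]<.15)
    A=P[top]
    red=top&((hsv[...,0]<6)|(hsv[...,0]>172))&(hsv[...,1]>150)
    blk=top&(hsv[...,2]<70)
    (c,w,a)=cv2.minAreaRect(A[:,:2].astype(np.float32))
    print(n,"lever n",top.sum(),"rect",np.round(c,4),np.round(w,4),round(a,1),"zmax",np.percentile(A[:,2],[50,98]).round(4))
    for nm,m in(("red",red),("blk",blk)):
        v,u=np.nonzero(m)
        if len(v): print(nm,len(v),"px",u.mean().round(1),v.mean().round(1),"depth med",np.median(P[m],0).round(4),"min",P[m].min(0).round(4),"max",P[m].max(0).round(4))
    s=near&(P[...,2]>.055)&(P[...,2]<.075);c,w,a=cv2.minAreaRect(P[s][:,:2].astype(np.float32))
    print("rest+bar rect",np.round(c,4),np.round(w,4),round(a,1),"zmed",np.median(P[s][:,2]))
    s=near&(P[...,2]>.003)&(P[...,2]<.075);c,w,a=cv2.minAreaRect(P[s][:,:2].astype(np.float32));print("rest all",np.round(c,4),np.round(w,4),round(a,1))
E
python3 - <<'E'
from meas import *
rim("wb1",(.511,-.182));rim("wg1",(.511,-.182));rim("top",(.511,-.182));rim("scene",(.511,-.182))
for n in("wg1","top","scene"): pads(n,(.479,.086))
E
```

```text
wb1 rim z 0.0559 1031 enc [ 0.5112 -0.183 ] 0.0302 [('outer', array([ 0.5112, -0.1829]), 0.0293), ('hole', array([ 0.5116, -0.1829]), 0.0216)]
wg1 rim z 0.0555 1275 enc [ 0.5113 -0.1815] 0.0316 [('outer', array([ 0.511 , -0.1813]), 0.0301), ('hole', array([ 0.5111, -0.1806]), 0.0206)]
top rim z 0.0532 158 enc [ 0.5092 -0.1817] 0.0305 [('outer', array([ 0.5099, -0.1816]), 0.0288), ('hole', array([ 0.5097, -0.1818]), 0.0228)]
scene rim z 0.0542 104 enc [ 0.5075 -0.1798] 0.035 [('outer', array([ 0.5077, -0.1809]), 0.0308), ('hole', array([ 0.5084, -0.1807]), 0.0205)]
wg1 lever n 1260 rect [0.4797 0.084 ] [0.0732 0.0199] 7.8 zmax [0.1313 0.1391]
red 264 px 273.3 164.2 depth med [0.5079 0.0863 0.1366] min [0.4972 0.0796 0.1338] max [0.5164 0.093  0.1404]
blk 164 px 276.9 218.9 depth med [0.4555 0.0816 0.131 ] min [0.4437 0.0735 0.1105] max [0.4908 0.0874 0.1343]
rest+bar rect [0.4807 0.0844] [0.0949 0.0502] 5.6 zmed 0.06769044210391012
rest all [0.4845 0.0867] [0.1139 0.1083] 88.1
top lever n 144 rect [0.4804 0.0855] [0.0191 0.0737] 88.3 zmax [0.1293 0.1371]
red 24 px 289.0 186.5 depth med [0.5046 0.0883 0.1327] min [0.4976 0.0832 0.1284] max [0.5135 0.0938 0.1385]
blk 21 px 291.7 205.6 depth med [0.4524 0.0822 0.1293] min [0.4464 0.0792 0.1232] max [0.4595 0.0877 0.1372]
rest+bar rect [0.4797 0.0847] [0.0964 0.0494] 5.4 zmed 0.0642040042695714
rest all [0.4879 0.085 ] [0.1029 0.1029] 34.0
scene lever n 141 rect [0.4778 0.0845] [0.0717 0.0226] 1.9 zmax [0.129  0.1375]
red 16 px 289.5 205.5 depth med [0.505  0.0877 0.1362] min [0.4987 0.0813 0.1344] max [0.5138 0.0923 0.1384]
blk 16 px 305.5 211.9 depth med [0.4527 0.0842 0.1302] min [0.4444 0.0783 0.1103] max [0.4841 0.096  0.1344]
rest+bar rect [0.4796 0.0845] [0.099  0.0524] 5.0 zmed 0.06614299021800263
rest all [0.4774 0.0958] [0.116  0.0876] 4.2
```

```bash
python3 -m handwheel '[{"tx":5,"ty":-38,"tz":0,"roll":0},{"tx":0,"ty":0,"tz":30,"roll":0.005},{"tx":0,"ty":0,"tz":20,"roll":0},{"tx":0,"ty":0,"tz":0,"roll":0},{"tx":0,"ty":0,"tz":0,"roll":0}]'
python3 - <<'E'
from h import *
st(); im,d,K,k,E=grab("wrist"); np.savez("/tmp/wg2",im=im,d=d,K=K,k=k,E=E)
from meas import *
pads("wg2",(.4805,.0845))
E
```

```text
t: 3.0
tool_pos: [0.4798, 0.0848, 0.1802]
tool_rot: [3.138, 0.145, -0.005]
contact_force: [-0.6, -0.4, 1.1]
opening: 0.0854
grip_force: 0.0
{'t': 3.0, 'q': [0.0221, -0.2474, 1.9784, -0.0002, 1.4137, 1.5003], 'tool_pos': [0.4798, 0.0848, 0.1802], 'tool_rot': [3.1381, 0.1455, -0.0049], 'contact_force': [-0.6225, -0.3582, 1.0565], 'opening': 0.0854, 'grip_force': 0.0}
wg2 lever n 1749 rect [0.4795 0.084 ] [0.0739 0.0196] 6.4 zmax [0.1315 0.1392]
red 415 px 317.4 186.3 depth med [0.508  0.0869 0.1366] min [0.4909 0.0778 0.1111] max [0.5166 0.0933 0.1402]
blk 234 px 317.9 250.9 depth med [0.4553 0.0819 0.1309] min [0.4437 0.0752 0.1102] max [0.4911 0.0875 0.1342]
rest+bar rect [0.4803 0.0842] [0.0962 0.0498] 5.6 zmed 0.06728502006847659
rest all [0.4838 0.0864] [0.1086 0.1002] 5.8
```

```bash
python3 -m handwheel '[{"tx":1,"ty":0,"tz":25,"roll":0},{"tx":0,"ty":0,"tz":30,"roll":0},{"tx":0,"ty":0,"tz":25,"roll":0},{"tx":0,"ty":0,"tz":15,"roll":0},{"tx":0,"ty":0,"tz":8,"roll":0},{"tx":0,"ty":0,"tz":0,"roll":0},{"tx":0,"ty":0,"tz":0,"roll":0}]'
python3 -m handwheel '[{"tx":0,"ty":0,"tz":0,"roll":0},{"tx":0,"ty":0,"tz":0,"roll":0},{"tx":0,"ty":0,"tz":0,"roll":0},{"tx":0,"ty":0,"tz":0,"roll":0},{"tx":0,"ty":0,"tz":0,"roll":0},{"tx":0,"ty":0,"tz":0,"roll":0},{"tx":0,"ty":0,"tz":0,"roll":0},{"tx":0,"ty":0,"tz":0,"roll":0},{"tx":0,"ty":0,"tz":0,"roll":0},{"tx":0,"ty":0,"tz":0,"roll":0}]' 10 50; python3 -c "from h import *;st()"
```

```text
t: 3.63
tool_pos: [0.4826, 0.0857, 0.0799]
tool_rot: [3.138, 0.148, 0.003]
contact_force: [0.2, 0.0, -0.7]
opening: 0.0853
grip_force: 0.0
t: 4.47
tool_pos: [0.4816, 0.086, 0.0788]
tool_rot: [3.138, 0.149, 0.001]
contact_force: [-0.5, -1.5, 4.4]
opening: 0.0198
grip_force: 51.2
{'t': 4.4667, 'q': [0.0246, -0.1285, 2.0559, -0.0003, 1.2137, 1.5007], 'tool_pos': [0.4816, 0.086, 0.0788], 'tool_rot': [3.1378, 0.1489, 0.0007], 'contact_force': [-0.4893, -1.4762, 4.4442], 'opening': 0.0198, 'grip_force': 51.2355}
```

```bash
python3 -m handwheel '[{"tx":0,"ty":0,"tz":-4,"roll":0},{"tx":0,"ty":0,"tz":-10,"roll":0},{"tx":0,"ty":0,"tz":-20,"roll":0},{"tx":0,"ty":0,"tz":-25,"roll":0},{"tx":0,"ty":0,"tz":-21,"roll":0},{"tx":0,"ty":0,"tz":0,"roll":0},{"tx":0,"ty":0,"tz":0,"roll":0},{"tx":0,"ty":0,"tz":0,"roll":0}]' 
cat > held.py <<'E'
from meas import *
import sys
st(); im,d,K,k,E=grab("wrist"); o=ctrl.get_obs()
Rm=R.from_rotvec(o["tool_rot"]).as_matrix();P=(cloud(d,K,k,E)-o["tool_pos"])@Rm  # tool coords
hsv=cv2.cvtColor(im,cv2.COLOR_RGB2HSV)
near=(abs(P[...,0])<.06)&(abs(P[...,1])<.03)
def pr(n,m): print(n,m.sum(),"med",np.median(P[m],0).round(4),"p2",np.percentile(P[m],2,0).round(4),"p98",np.percentile(P[m],98,0).round(4))
lev=near&(P[...,2]<-.043)&(P[...,2]>-.08)
pr("lever",lev); pr("red",lev&((hsv[...,0]<6)|(hsv[...,0]>172))&(hsv[...,1]>150)); pr("blk",lev&(hsv[...,2]<70))
print("rect",cv2.minAreaRect(P[lev][:,:2].astype(np.float32)))
bar=(abs(P[...,0])<.06)&(abs(P[...,1])<.02)&(P[...,2]>.002)&(P[...,2]<.02); pr("bar",bar)
save(sys.argv[1]+".png",im); np.savez("/tmp/"+sys.argv[1],im=im,d=d,K=K,k=k,E=E)
E
python3 held.py held1
```

```text
t: 5.13
tool_pos: [0.4801, 0.0862, 0.1565]
tool_rot: [-3.138, -0.149, 0.005]
contact_force: [-0.1, 0.2, -4.6]
opening: 0.0195
grip_force: 50.4
{'t': 5.1333, 'q': [0.0248, -0.2241, 1.9997, 0.0002, 1.3688, 1.5007], 'tool_pos': [0.4801, 0.0862, 0.1565], 'tool_rot': [-3.1378, -0.1489, 0.0046], 'contact_force': [-0.1152, 0.1547, -4.578], 'opening': 0.0195, 'grip_force': 50.3829}
lever 10630 med [ 0.0119  0.0002 -0.057 ] p2 [-0.0123 -0.029  -0.0795] p98 [ 0.0343  0.0284 -0.0448]
red 1650 med [ 0.0278  0.0006 -0.0584] p2 [ 0.0161 -0.0055 -0.0615] p98 [ 0.0351  0.0068 -0.0559]
blk 6667 med [ 0.0119 -0.0049 -0.061 ] p2 [-0.0054 -0.0294 -0.0797] p98 [ 0.0174  0.029  -0.0446]
rect ((0.0011248085647821426, -0.002467438578605652), (0.05839917063713074, 0.05497477948665619), 48.91399002075195)
bar 2314 med [0.023  0.0009 0.0091] p2 [-0.     -0.0166  0.0027] p98 [0.041  0.0166 0.018 ]
```

View pics/held1.png

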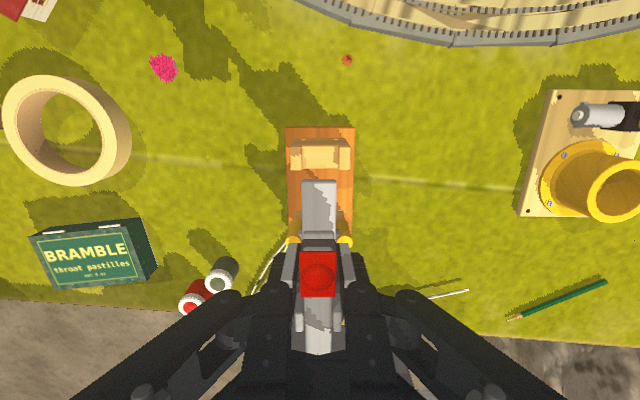

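The gauge is held straight between the fingers: red pad at (318,275), empty rest at (320,170), housing at the right. I'll stop 60 mm short of the bore and measure it again.

```bash
python3 -m handwheel '[{"tx":-3,"ty":15,"tz":0,"roll":0},{"tx":-6,"ty":30,"tz":0,"roll":0},{"tx":-7,"ty":35,"tz":0,"roll":0},{"tx":-7,"ty":35,"tz":0,"roll":0},{"tx":-7,"ty":35,"tz":0,"roll":0},{"tx":-7,"ty":35,"tz":0,"roll":0},{"tx":-7,"ty":35,"tz":0,"roll":0},{"tx":-6,"ty":30,"tz":0,"roll":0},{"tx":-4,"ty":20,"tz":0,"roll":0},{"tx":0,"ty":0,"tz":0,"roll":0},{"tx":0,"ty":0,"tz":0,"roll":0},{"tx":0,"ty":0,"tz":0,"roll":0}]'
python3 held.py held2; python3 - <<'E'
from meas import *
rim("held2",(.5113,-.1823)); o=ctrl.get_obs()
r=R.from_rotvec(o["tool_rot"]).as_matrix(); print("yaw axes",r.round(4).tolist(),"to bore .5113,-.1823:",((np.array([.5113,-.1823,.055])-o["tool_pos"])@r).round(4))
E
```

```text
t: 6.18
tool_pos: [0.4523, -0.1868, 0.1565]
tool_rot: [-3.136, -0.149, 0.004]
contact_force: [0.0, 1.1, -4.4]
opening: 0.0195
grip_force: 50.5
{'t': 6.1833, 'q': [-0.5443, -0.2197, 1.9959, 0.0006, 1.3687, 0.9317], 'tool_pos': [0.4523, -0.1868, 0.1565], 'tool_rot': [-3.1357, -0.1487, 0.0039], 'contact_force': [0.0173, 1.139, -4.3528], 'opening': 0.0195, 'grip_force': 50.5232}
lever 10958 med [ 0.0114  0.0004 -0.0564] p2 [-0.0128 -0.0289 -0.0795] p98 [ 0.0337  0.0283 -0.0445]
red 1624 med [ 0.0272  0.0009 -0.0574] p2 [ 0.0155 -0.0052 -0.0606] p98 [ 0.0345  0.007  -0.0549]
blk 6991 med [ 0.0114 -0.0043 -0.0667] p2 [-0.0058 -0.0293 -0.0797] p98 [ 0.0169  0.0289 -0.0443]
rect ((0.008217396214604378, 8.009374141693115e-07), (0.05999293550848961, 0.05420590564608574), 89.9767074584961)
bar 2318 med [0.0223 0.0011 0.0101] p2 [-0.0006 -0.0158  0.0033] p98 [0.0404 0.0167 0.0187]
held2 rim z 0.056 1958 enc [ 0.5104 -0.1831] 0.0297 [('outer', array([ 0.5106, -0.1831]), 0.0291), ('hole', array([ 0.511 , -0.1831]), 0.0215)]
yaw axes [[0.9954, 0.0954, -0.002], [0.0954, -0.9954, 0.0018], [-0.0018, -0.0019, -1.0]] to bore .5113,-.1823: [0.0591 0.0015 0.1018]
```

View pics/held2.png

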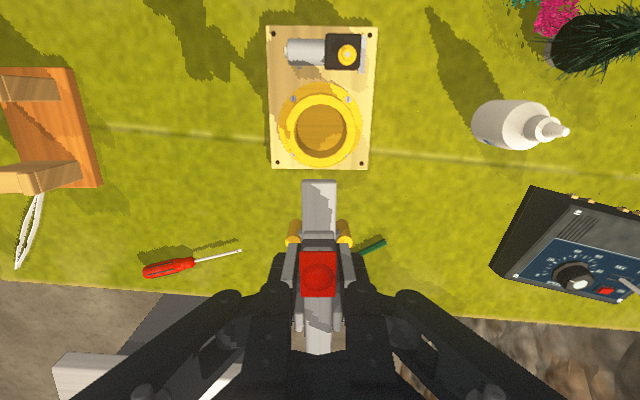

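The bore is at (321,128), nearly in line with the gauge; the guide posts show at (293,238) and (344,238). I'll go over the bore and down to just above the rim.

```bash
python3 -m handwheel '[{"tx":15,"ty":1,"tz":0,"roll":0},{"tx":25,"ty":0,"tz":0,"roll":0},{"tx":19,"ty":0,"tz":0,"roll":0},{"tx":0,"ty":0,"tz":15,"roll":0},{"tx":0,"ty":0,"tz":20,"roll":0},{"tx":0,"ty":0,"tz":10,"roll":0},{"tx":0,"ty":0,"tz":4,"roll":0},{"tx":0,"ty":0,"tz":0,"roll":0},{"tx":0,"ty":0,"tz":0,"roll":0},{"tx":0,"ty":0,"tz":0,"roll":0}]'; python3 held.py held3 | grep -v lever
```

```text
t: 7.07
tool_pos: [0.5126, -0.1834, 0.1106]
tool_rot: [3.137, 0.149, 0.003]
contact_force: [0.2, -0.0, -4.0]
opening: 0.0192
grip_force: 50.5
{'t': 7.0667, 'q': [-0.4803, -0.0338, 1.9089, 0.0, 1.2643, 0.9955], 'tool_pos': [0.5126, -0.1834, 0.1106], 'tool_rot': [3.137, 0.1491, 0.0028], 'contact_force': [0.2021, -0.0071, -4.0251], 'opening': 0.0192, 'grip_force': 50.477}
red 1602 med [ 0.0273  0.0005 -0.0576] p2 [ 0.0158 -0.0056 -0.0607] p98 [ 0.0347  0.0066 -0.0552]
blk 6889 med [ 0.0116 -0.0032 -0.0664] p2 [-0.0053 -0.0294 -0.0797] p98 [ 0.0172  0.029  -0.0444]
rect ((0.00829368457198143, -3.03611159324646e-06), (0.060001127421855927, 0.054050806909799576), 89.9615249633789)
bar 2322 med [0.0226 0.0008 0.0098] p2 [-0.0003 -0.0167  0.0032] p98 [0.0407 0.0164 0.0185]
```

```bash
for i in 1 2 3 4; do python3 -m handwheel '[{"tx":0,"ty":0,"tz":0,"roll":0}]' | grep -E "pos|contact"; done
```

```text
tool_pos: [0.5126, -0.1836, 0.1106]
contact_force: [-0.1, 0.1, -3.5]
tool_pos: [0.5124, -0.1835, 0.1103]
contact_force: [0.4, -0.5, -3.6]
tool_pos: [0.5122, -0.1834, 0.1099]
contact_force: [0.0, -0.2, -4.6]
tool_pos: [0.5121, -0.1833, 0.1096]
contact_force: [0.4, -0.1, -3.8]
```

```bash
python3 -m handwheel '[{"tx":-0.5,"ty":-0.5,"tz":2,"roll":0},{"tx":0,"ty":0,"tz":0,"roll":0},{"tx":0,"ty":0,"tz":0,"roll":0},{"tx":0,"ty":0,"tz":0,"roll":0},{"tx":0,"ty":0,"tz":0,"roll":0},{"tx":0,"ty":0,"tz":0,"roll":0}]'; for i in 1 2 3 4; do python3 -m handwheel '[{"tx":0,"ty":0,"tz":1,"roll":0},{"tx":0,"ty":0,"tz":0,"roll":0}]' | grep -E "pos|contact"; done
```

```text
t: 7.95
tool_pos: [0.5115, -0.1828, 0.1073]
tool_rot: [3.138, 0.149, 0.0]
contact_force: [0.8, 0.1, -3.8]
opening: 0.0194
grip_force: 50.5
tool_pos: [0.5113, -0.1827, 0.1061]
contact_force: [0.0, -0.1, -3.2]
tool_pos: [0.5113, -0.1827, 0.1051]
contact_force: [-0.1, -0.3, -4.3]
tool_pos: [0.5113, -0.1826, 0.1041]
contact_force: [0.7, 0.5, -3.9]
tool_pos: [0.5113, -0.1827, 0.1031]
contact_force: [-0.7, -0.2, -3.8]
```

```bash
for i in 1 2 3 4 5; do python3 -m handwheel '[{"tx":0,"ty":0,"tz":0.5,"roll":0},{"tx":0,"ty":0,"tz":0.3,"roll":0}]' | grep -E "pos|contact"; done
```

```text
tool_pos: [0.5114, -0.1827, 0.1025]
contact_force: [-0.2, -0.2, -4.1]
tool_pos: [0.5114, -0.1827, 0.1016]
contact_force: [-0.3, 0.6, -3.8]
tool_pos: [0.5114, -0.1827, 0.1009]
contact_force: [-0.2, -0.3, -4.7]
tool_pos: [0.5114, -0.1827, 0.1001]
contact_force: [-0.4, -0.1, -3.9]
tool_pos: [0.5114, -0.1827, 0.0992]
contact_force: [0.3, -0.4, -3.6]
```

```bash
for i in 1 2 3 4; do python3 -m handwheel '[{"tx":0,"ty":0,"tz":0.6,"roll":0},{"tx":0,"ty":0,"tz":0.6,"roll":0},{"tx":0,"ty":0,"tz":0.6,"roll":0},{"tx":0,"ty":0,"tz":0.2,"roll":0}]' | grep -E "pos|contact"; done
```

```text
tool_pos: [0.5114, -0.1827, 0.0972]
contact_force: [-0.4, 0.4, -4.2]
tool_pos: [0.5114, -0.1827, 0.0952]
contact_force: [0.0, -0.1, -4.5]
tool_pos: [0.5114, -0.1827, 0.0932]
contact_force: [-1.4, -0.0, -4.0]
tool_pos: [0.5114, -0.1827, 0.0912]
contact_force: [-0.3, -0.9, -4.0]
```

```bash
python3 -m handwheel '[{"tx":0,"ty":0,"tz":1,"roll":0},{"tx":0,"ty":0,"tz":1,"roll":0},{"tx":0,"ty":0,"tz":1,"roll":0},{"tx":0,"ty":0,"tz":1,"roll":0},{"tx":0,"ty":0,"tz":1,"roll":0},{"tx":0,"ty":0,"tz":1,"roll":0}]' | grep -E "pos|contact"; python3 -m handwheel '[{"tx":0,"ty":0,"tz":1,"roll":0},{"tx":0,"ty":0,"tz":1,"roll":0},{"tx":0,"ty":0,"tz":1,"roll":0},{"tx":0,"ty":0,"tz":1,"roll":0},{"tx":0,"ty":0,"tz":1,"roll":0},{"tx":0,"ty":0,"tz":1,"roll":0}]' | grep -E "pos|contact";for i in 1 2 3 4 ; do python3 -m handwheel '[{"tx":0,"ty":0,"tz":0.5,"roll":0},{"tx":0,"ty":0,"tz":0.3,"roll":0}]' | grep -E "pos|contact"; done
```

```text
tool_pos: [0.5114, -0.1827, 0.0852]
contact_force: [0.1, 0.0, -3.9]
tool_pos: [0.5114, -0.1827, 0.0792]
contact_force: [0.5, 0.2, -4.7]
tool_pos: [0.5114, -0.1827, 0.0784]
contact_force: [0.3, -0.6, -3.7]
tool_pos: [0.5114, -0.1827, 0.0777]
contact_force: [-0.3, -0.1, -3.3]
tool_pos: [0.5114, -0.1827, 0.0769]
contact_force: [-0.1, -0.0, -3.1]
tool_pos: [0.5114, -0.1827, 0.0761]
contact_force: [-0.1, 1.3, -4.4]
```

```bash
for i in 1 2 3 4 5 6; do python3 -m handwheel '[{"tx":0,"ty":0,"tz":0.3,"roll":0},{"tx":0,"ty":0,"tz":0.2,"roll":0}]' | grep -E "pos|contact"; done
```

```text
tool_pos: [0.5114, -0.1827, 0.0756]
contact_force: [0.5, 0.2, -4.3]
tool_pos: [0.5114, -0.1828, 0.0751]
contact_force: [0.2, 0.4, -4.0]
tool_pos: [0.5114, -0.1827, 0.0746]
contact_force: [0.6, 0.8, -4.6]
tool_pos: [0.5114, -0.1827, 0.0741]
contact_force: [1.6, -0.1, -3.7]
tool_pos: [0.5115, -0.1828, 0.0739]
contact_force: [-1.2, 0.2, -2.1]
tool_pos: [0.5115, -0.1828, 0.0738]
contact_force: [-1.9, 2.0, 2.7]
```

Contact came at TCP z 0.0739, so the bar is on the rim. Now I release the gauge, back off upward and look.

```bash
python3 -m handwheel '[{"tx":0,"ty":0,"tz":0,"roll":0},{"tx":0,"ty":0,"tz":0,"roll":0},{"tx":0,"ty":0,"tz":0,"roll":0},{"tx":0,"ty":0,"tz":0,"roll":0}]' 50; python3 -m handwheel '[{"tx":0,"ty":0,"tz":-15,"roll":0},{"tx":0,"ty":0,"tz":-25,"roll":0},{"tx":0,"ty":0,"tz":-30,"roll":0},{"tx":0,"ty":0,"tz":-30,"roll":0},{"tx":0,"ty":0,"tz":0,"roll":0},{"tx":0,"ty":0,"tz":0,"roll":0},{"tx":0,"ty":0,"tz":0,"roll":0},{"tx":0,"ty":0,"tz":0,"roll":0}]'
cat > look.py <<'E'
from meas import *
import sys
n=sys.argv[1]; g=(float(sys.argv[2]),float(sys.argv[3])); st(); im,d,K,k,E=grab("wrist"); np.savez("/tmp/"+n,im=im,d=d,K=K,k=k,E=E); save(n+".png",im)
P=cloud(d,K,k,E);hsv=cv2.cvtColor(im,cv2.COLOR_RGB2HSV)
top=(np.hypot(P[...,0]-g[0],P[...,1]-g[1])<.045)&(P[...,2]>.10)&(P[...,2]<.15)
rd=((hsv[...,0]<6)|(hsv[...,0]>172))&(hsv[...,1]>150);bk=hsv[...,2]<70
print("lever rect",cv2.minAreaRect(P[top][:,:2].astype(np.float32)))
for nm,m in(("red",top&rd),("blk",top&bk&(P[...,0]<g[0]-.01))):
    v,u=np.nonzero(m); z=np.percentile(P[m][:,2],97); dome=m&(P[...,2]>z-.004)
    print(nm,m.sum(),u.mean().round(1),v.mean().round(1),"med",np.median(P[m],0).round(4),"bbox mid",((P[m].min(0)+P[m].max(0))/2).round(4),"z97",z.round(4),"dome",np.median(P[dome],0).round(4))
E
python3 look.py k1 .5114 -.1827
```

```text
t: 13.78
tool_pos: [0.5118, -0.1829, 0.0735]
tool_rot: [3.138, 0.149, 0.001]
contact_force: [0.1, -0.6, -0.1]
opening: 0.0501
grip_force: 0.0
t: 14.45
tool_pos: [0.5105, -0.1823, 0.1713]
tool_rot: [-3.137, -0.149, 0.004]
contact_force: [0.3, 0.4, -0.3]
opening: 0.0501
grip_force: 0.0
{'t': 14.45, 'q': [-0.4802, -0.0992, 1.864, -0.0, 1.3797, 0.9957], 'tool_pos': [0.5105, -0.1823, 0.1713], 'tool_rot': [-3.1366, -0.1488, 0.0039], 'contact_force': [0.2514, 0.4099, -0.3391], 'opening': 0.0501, 'grip_force': 0.0}
lever rect ((0.5095143914222717, -0.18403750658035278), (0.07426087558269501, 0.020426049828529358), 6.649446964263916)
red 201 318.3 190.0 med [ 0.5381 -0.1802  0.1312] bbox mid [ 0.5335 -0.1826  0.1201] z97 0.1344 dome [ 0.5395 -0.1798  0.1318]
blk 235 318.8 256.0 med [ 0.4842 -0.1859  0.126 ] bbox mid [ 0.4834 -0.1869  0.1258] z97 0.1286 dome [ 0.4857 -0.1854  0.1268]
```

View pics/k1.png

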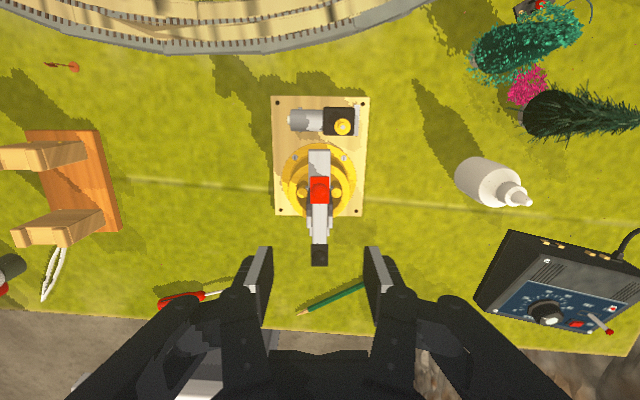

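The gauge stands seated in the bore: red pad at (319,190), black at (319,256), both in line with the tool. I'll close the fingers and press the red dome.

```bash
python3 -m handwheel '[{"tx":14,"ty":0,"tz":0,"roll":0},{"tx":13,"ty":0,"tz":0,"roll":0},{"tx":0,"ty":0,"tz":0,"roll":0},{"tx":0,"ty":0,"tz":0,"roll":0},{"tx":0,"ty":0,"tz":10,"roll":0},{"tx":0,"ty":0,"tz":10,"roll":0},{"tx":0,"ty":0,"tz":8,"roll":0},{"tx":0,"ty":0,"tz":0,"roll":0},{"tx":0,"ty":0,"tz":0,"roll":0},{"tx":0,"ty":0,"tz":0,"roll":0},{"tx":0,"ty":0,"tz":0,"roll":0}]' 0 20; for i in 1 2 3 4; do python3 -m handwheel '[{"tx":0,"ty":0,"tz":1,"roll":0},{"tx":0,"ty":0,"tz":1,"roll":0}]' | grep -E "pos|contact"; done
```

```text
t: 15.42
tool_pos: [0.5386, -0.1804, 0.1456]
tool_rot: [3.138, 0.149, 0.001]
contact_force: [-0.2, -1.0, -0.8]
opening: -0.0
grip_force: 0.0
tool_pos: [0.5387, -0.1803, 0.1437]
contact_force: [-0.2, 0.1, 0.1]
tool_pos: [0.5384, -0.1802, 0.1412]
contact_force: [0.1, 0.0, -0.3]
tool_pos: [0.5383, -0.1802, 0.139]
contact_force: [1.0, -0.3, -0.0]
tool_pos: [0.5383, -0.1802, 0.137]
contact_force: [-0.5, -0.6, 0.2]
```

```bash
for i in 1 2 3 4 5 6; do python3 -m handwheel '[{"tx":0,"ty":0,"tz":0.8,"roll":0},{"tx":0,"ty":0,"tz":0.7,"roll":0}]' | grep -E "pos|contact"; done
```

```text
tool_pos: [0.5383, -0.1802, 0.1354]
contact_force: [0.3, 0.7, -0.6]
tool_pos: [0.5383, -0.1802, 0.134]
contact_force: [0.3, 1.0, 0.1]
tool_pos: [0.5384, -0.1803, 0.1328]
contact_force: [-0.2, 0.9, 3.0]
tool_pos: [0.5388, -0.1805, 0.1321]
contact_force: [-1.0, -0.3, 5.5]
tool_pos: [0.5393, -0.1805, 0.131]
contact_force: [0.1, 0.4, 6.2]
tool_pos: [0.5397, -0.1805, 0.1299]
contact_force: [0.9, 0.8, 6.3]
```

```bash
for i in 1 2 3 4; do python3 -m handwheel '[{"tx":0,"ty":0,"tz":0.5,"roll":0},{"tx":0,"ty":0,"tz":0.5,"roll":0}]' | grep -E "pos|contact"; done
```

```text
tool_pos: [0.54, -0.1805, 0.1291]
contact_force: [1.6, 1.1, 6.9]
tool_pos: [0.5403, -0.1805, 0.1283]
contact_force: [1.5, 1.1, 6.4]
tool_pos: [0.5405, -0.1805, 0.1275]
contact_force: [3.5, 1.3, 5.9]
tool_pos: [0.5408, -0.1805, 0.1267]
contact_force: [3.4, 1.1, 9.9]
```

```bash
python3 -m handwheel '[{"tx":0,"ty":0,"tz":0.3,"roll":0},{"tx":0,"ty":0,"tz":0,"roll":0},{"tx":0,"ty":0,"tz":0,"roll":0}]'| grep -E "pos|contact"; python3 -m handwheel '[{"tx":0,"ty":0,"tz":-6,"roll":0},{"tx":0,"ty":0,"tz":-20,"roll":0},{"tx":-18,"ty":0,"tz":-10,"roll":0},{"tx":-20,"ty":0,"tz":0,"roll":0},{"tx":-16,"ty":0,"tz":0,"roll":0},{"tx":0,"ty":0,"tz":0,"roll":0},{"tx":0,"ty":0,"tz":0,"roll":0},{"tx":0,"ty":0,"tz":0,"roll":0},{"tx":0,"ty":0,"tz":0,"roll":0},{"tx":0,"ty":0,"tz":0,"roll":0}]'; python3 look.py k2 .5114 -.1827
```

```text
tool_pos: [0.5408, -0.1806, 0.1267]
contact_force: [2.8, 2.2, 7.9]
t: 18.83
tool_pos: [0.4851, -0.1852, 0.1596]
tool_rot: [-3.138, -0.149, 0.0]
contact_force: [-0.5, 0.2, 0.2]
opening: -0.0001
grip_force: 0.0
{'t': 18.8333, 'q': [-0.5082, -0.1474, 1.928, 0.0001, 1.3613, 0.9674], 'tool_pos': [0.4851, -0.1852, 0.1596], 'tool_rot': [-3.1378, -0.1495, 0.0004], 'contact_force': [-0.4577, 0.1676, 0.219], 'opening': -0.0001, 'grip_force': 0.0}
lever rect ((0.5127947330474854, -0.18330931663513184), (0.06964942067861557, 0.020292093977332115), 4.253953456878662)
red 360 318.3 149.7 med [ 0.5403 -0.1807  0.1252] bbox mid [ 0.5378 -0.1814  0.1259] z97 0.1286 dome [ 0.5376 -0.1807  0.1262]
blk 324 318.1 231.8 med [ 0.4868 -0.1857  0.1318] bbox mid [ 0.4865 -0.1864  0.1319] z97 0.1347 dome [ 0.4855 -0.1857  0.1327]
```

View pics/k2.png

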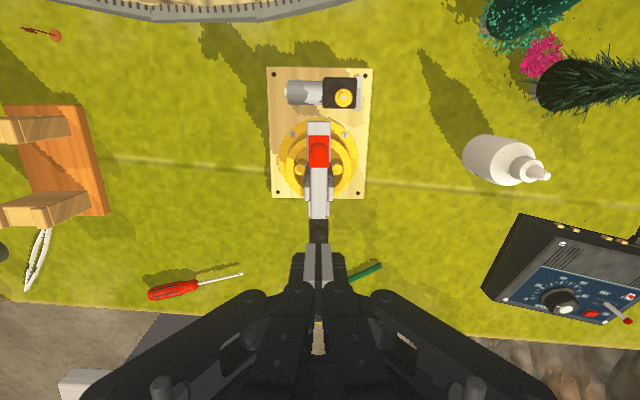

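The red end is down and the black pad, at (318,232), is raised: the pad heights changed by about 6 mm each, so the lever is near 0.22 rad. Now I press the black dome.

```bash
python3 -m handwheel '[{"tx":0,"ty":0,"tz":8,"roll":0},{"tx":0,"ty":0,"tz":8,"roll":0},{"tx":0,"ty":0,"tz":4,"roll":0},{"tx":0,"ty":0,"tz":0,"roll":0},{"tx":0,"ty":0,"tz":0,"roll":0},{"tx":0,"ty":0,"tz":0,"roll":0}]' | grep -E "pos|contact"; for i in 1 2 3 4 5 6; do python3 -m handwheel '[{"tx":0,"ty":0,"tz":0.8,"roll":0},{"tx":0,"ty":0,"tz":0.7,"roll":0}]' | grep -E "pos|contact"; done
```

```text
tool_pos: [0.4846, -0.1853, 0.1398]
contact_force: [-0.0, 0.4, -0.6]
tool_pos: [0.4848, -0.1854, 0.1387]
contact_force: [0.1, -0.3, 0.5]
tool_pos: [0.4846, -0.1854, 0.1369]
contact_force: [0.7, 0.4, -0.2]
tool_pos: [0.4846, -0.1853, 0.1353]
contact_force: [0.0, 0.6, -0.0]
tool_pos: [0.4845, -0.1853, 0.1337]
contact_force: [0.0, -0.1, -0.7]
tool_pos: [0.4847, -0.1855, 0.1328]
contact_force: [-2.5, 0.2, 5.2]
tool_pos: [0.4844, -0.1857, 0.1319]
contact_force: [-5.5, -0.7, 6.9]
```

```bash
for i in 1 2 3 4; do python3 -m handwheel '[{"tx":-0.5,"ty":0,"tz":0.5,"roll":0},{"tx":-0.3,"ty":0,"tz":0.5,"roll":0}]' | grep -E "pos|contact"; done
```

```text
tool_pos: [0.4838, -0.1857, 0.1309]
contact_force: [-3.0, 0.5, 5.0]
tool_pos: [0.4833, -0.1858, 0.1299]
contact_force: [-2.4, 0.5, 5.7]
tool_pos: [0.4827, -0.1858, 0.1288]
contact_force: [-1.1, 1.1, 3.8]
tool_pos: [0.482, -0.1858, 0.1274]
contact_force: [1.0, -0.3, 3.4]
```

```bash
for i in 1 2 3 4; do python3 -m handwheel '[{"tx":-0.1,"ty":0,"tz":0.3,"roll":0},{"tx":0,"ty":0,"tz":0.2,"roll":0}]' | grep -E "pos|contact"; done
```

```text
tool_pos: [0.4819, -0.1858, 0.127]
contact_force: [0.5, 0.0, 7.1]
tool_pos: [0.4819, -0.1859, 0.1268]
contact_force: [0.2, 0.2, 6.6]
tool_pos: [0.4819, -0.186, 0.1266]
contact_force: [0.6, 0.5, 9.4]
tool_pos: [0.4819, -0.1861, 0.1265]
contact_force: [0.7, 0.3, 10.4]
```

```bash
python3 -m handwheel '[{"tx":0,"ty":0,"tz":0.3,"roll":0},{"tx":0,"ty":0,"tz":0.2,"roll":0},{"tx":0,"ty":0,"tz":0,"roll":0}]' | grep -E "pos|contact"; python3 -m handwheel '[{"tx":0,"ty":0,"tz":0,"roll":0},{"tx":0,"ty":0,"tz":0,"roll":0},{"tx":0,"ty":0,"tz":0,"roll":0}]' | grep -E "pos|contact"
```

```text
tool_pos: [0.4819, -0.1862, 0.1263]
contact_force: [-1.9, 0.9, 10.8]
tool_pos: [0.482, -0.1862, 0.1263]
contact_force: [-0.9, 1.2, 10.9]
```

```bash
python3 -m handwheel '[{"tx":0,"ty":0,"tz":-6,"roll":0},{"tx":0,"ty":0,"tz":-20,"roll":0},{"tx":14,"ty":-1,"tz":-20,"roll":0},{"tx":15,"ty":0,"tz":0,"roll":0},{"tx":0,"ty":0,"tz":0,"roll":0},{"tx":0,"ty":0,"tz":0,"roll":0},{"tx":0,"ty":0,"tz":0,"roll":0},{"tx":0,"ty":0,"tz":0,"roll":0},{"tx":0,"ty":0,"tz":0,"roll":0},{"tx":0,"ty":0,"tz":0,"roll":0}]' 60; python3 look.py k3 .5114 -.1827
```

```text
t: 23.05
tool_pos: [0.509, -0.1818, 0.1696]
tool_rot: [-3.138, -0.148, 0.002]
contact_force: [0.1, -0.3, -0.4]
opening: 0.0599
grip_force: 0.0
{'t': 23.05, 'q': [-0.4807, -0.1027, 1.8701, -0.0001, 1.3754, 0.9956], 'tool_pos': [0.509, -0.1818, 0.1696], 'tool_rot': [-3.1375, -0.1485, 0.0017], 'contact_force': [0.0756, -0.3237, -0.4491], 'opening': 0.0599, 'grip_force': 0.0}
lever rect ((0.5099183917045593, -0.18333886563777924), (0.0732710212469101, 0.02035142108798027), 5.451334476470947)
red 199 319.8 189.0 med [ 0.5375 -0.181   0.1314] bbox mid [ 0.5335 -0.1828  0.1188] z97 0.1346 dome [ 0.5395 -0.1807  0.1325]
blk 211 319.5 255.1 med [ 0.4843 -0.1859  0.1259] bbox mid [ 0.4836 -0.1863  0.1258] z97 0.128 dome [ 0.4854 -0.1857  0.1262]
```

```bash
python3 -m handwheel '[{"tx":0,"ty":0,"tz":25,"roll":0},{"tx":0,"ty":0,"tz":30,"roll":0},{"tx":0,"ty":0,"tz":23,"roll":0},{"tx":0,"ty":0,"tz":10,"roll":0},{"tx":0,"ty":0,"tz":6,"roll":0},{"tx":0,"ty":0,"tz":0,"roll":0},{"tx":0,"ty":0,"tz":0,"roll":0},{"tx":0,"ty":0,"tz":0,"roll":0},{"tx":0,"ty":0,"tz":0,"roll":0},{"tx":0,"ty":0,"tz":0,"roll":0}]'
```

```text
t: 23.93
tool_pos: [0.5106, -0.1823, 0.0777]
tool_rot: [3.137, 0.149, 0.003]
contact_force: [-0.3, 0.3, 0.6]
opening: 0.0602
grip_force: 0.0
```

```bash
python3 -m handwheel '[{"tx":0.6,"ty":0.4,"tz":1.5,"roll":0},{"tx":0,"ty":0,"tz":1,"roll":0},{"tx":0,"ty":0,"tz":0,"roll":0},{"tx":0,"ty":0,"tz":0,"roll":0},{"tx":0,"ty":0,"tz":0,"roll":0}]'|grep -E "pos|contact";python3 -m handwheel '[{"tx":0,"ty":0,"tz":0,"roll":0},{"tx":0,"ty":0,"tz":0,"roll":0},{"tx":0,"ty":0,"tz":0,"roll":0},{"tx":0,"ty":0,"tz":0,"roll":0},{"tx":0,"ty":0,"tz":0,"roll":0},{"tx":0,"ty":0,"tz":0,"roll":0},{"tx":0,"ty":0,"tz":0,"roll":0},{"tx":0,"ty":0,"tz":0,"roll":0}]' 10 50
```

```text
tool_pos: [0.5103, -0.1822, 0.0737]
contact_force: [-0.1, 0.0, -0.5]
t: 25.02
tool_pos: [0.5104, -0.1824, 0.0739]
tool_rot: [3.138, 0.149, 0.0]
contact_force: [-0.3, -1.7, 1.2]
opening: 0.0196
grip_force: 49.5
```

Gripped. Now straight up, slowly at first.

```bash
for i in 1 2 3; do python3 -m handwheel '[{"tx":0,"ty":0,"tz":-1,"roll":0},{"tx":0,"ty":0,"tz":-1,"roll":0}]'|grep -E "pos|contact";done; python3 -m handwheel '[{"tx":0,"ty":0,"tz":-2,"roll":0},{"tx":0,"ty":0,"tz":-2,"roll":0},{"tx":0,"ty":0,"tz":-2,"roll":0},{"tx":0,"ty":0,"tz":-2,"roll":0}]'|grep -E "pos|contact"
```

```text
tool_pos: [0.5101, -0.1817, 0.0749]
contact_force: [2.0, -0.1, -5.4]
tool_pos: [0.51, -0.1816, 0.0771]
contact_force: [2.0, -0.7, -4.6]
tool_pos: [0.5101, -0.1819, 0.0795]
contact_force: [2.7, -0.0, -5.3]
tool_pos: [0.5102, -0.1823, 0.088]
contact_force: [-0.4, -0.3, -5.0]
```

```bash
python3 -m handwheel '[{"tx":0,"ty":0,"tz":-4,"roll":0},{"tx":0,"ty":0,"tz":-6,"roll":0},{"tx":0,"ty":0,"tz":-8,"roll":0},{"tx":0,"ty":0,"tz":-12,"roll":0},{"tx":0,"ty":0,"tz":-20,"roll":0},{"tx":0,"ty":0,"tz":-20,"roll":0},{"tx":0,"ty":0,"tz":0,"roll":0},{"tx":0,"ty":0,"tz":0,"roll":0},{"tx":0,"ty":0,"tz":0,"roll":0}]'; python3 held.py held4 | grep -v blk; python3 - <<'E'
from h import *
o=ctrl.get_obs();r=R.from_rotvec(o["tool_rot"]).as_matrix()
print("to rest",((np.array([.4814,.0855,.0788])-o["tool_pos"])@r).round(4))
im,d,K,k,E=grab("scene"); save("s4.png",cv2.resize(im[120:220,270:430],None,fx=4,fy=4,interpolation=cv2.INTER_CUBIC))
E
```

```text
t: 26.6
tool_pos: [0.5099, -0.1821, 0.1573]
tool_rot: [-3.138, -0.149, 0.001]
contact_force: [-0.1, -0.4, -4.6]
opening: 0.0195
grip_force: 49.2
{'t': 26.6, 'q': [-0.4803, -0.0892, 1.8788, -0.0001, 1.3527, 0.9957], 'tool_pos': [0.5099, -0.1821, 0.1573], 'tool_rot': [-3.1377, -0.1488, 0.0012], 'contact_force': [-0.0633, -0.4367, -4.6257], 'opening': 0.0195, 'grip_force': 49.1776}
lever 10641 med [ 0.012   0.0004 -0.0572] p2 [-0.0127 -0.029  -0.0794] p98 [ 0.0354  0.0284 -0.0449]
red 1604 med [ 0.0287  0.0008 -0.0588] p2 [ 0.0169 -0.0053 -0.0619] p98 [ 0.0361  0.0071 -0.0562]
rect ((0.0017318353056907654, -0.0030494146049022675), (0.05934715270996094, 0.055813755840063095), 50.46310043334961)
bar 2347 med [0.024  0.0012 0.0089] p2 [ 0.0003 -0.0164  0.0025] p98 [0.0423 0.017  0.018 ]
to rest [-0.0025 -0.2687  0.078 ]
```

View pics/s4.png

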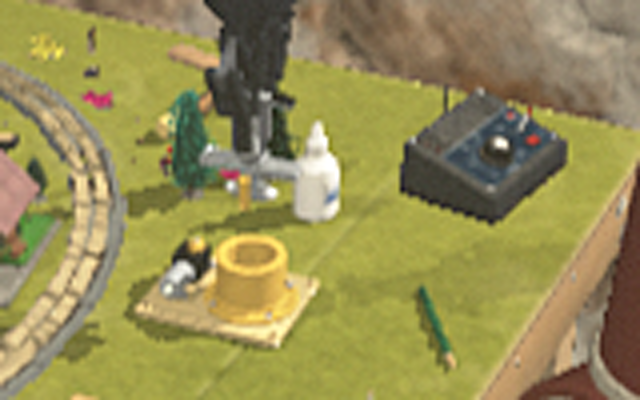

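The gauge hangs upright clear of the bore, housing at (250,280) in this crop, and its plungers are visibly out. Now back to the rest.

```bash
python3 -m handwheel '[{"tx":0,"ty":-15,"tz":0,"roll":0},{"tx":0,"ty":-30,"tz":0,"roll":0},{"tx":-1,"ty":-35,"tz":0,"roll":0},{"tx":-1,"ty":-35,"tz":0,"roll":0},{"tx":-1,"ty":-35,"tz":0,"roll":0},{"tx":-1,"ty":-35,"tz":0,"roll":0},{"tx":-1,"ty":-34,"tz":0,"roll":0},{"tx":0,"ty":-30,"tz":0,"roll":0},{"tx":0,"ty":-20,"tz":0,"roll":0},{"tx":0,"ty":0,"tz":0,"roll":0},{"tx":0,"ty":0,"tz":0,"roll":0}]' >/dev/null; python3 -m handwheel '[{"tx":0,"ty":0,"tz":0,"roll":0},{"tx":0,"ty":0,"tz":0,"roll":0},{"tx":0,"ty":0,"tz":10,"roll":0},{"tx":0,"ty":0,"tz":10,"roll":0},{"tx":0,"ty":0,"tz":0,"roll":0},{"tx":0,"ty":0,"tz":0,"roll":0},{"tx":0,"ty":0,"tz":0,"roll":0},{"tx":0,"ty":0,"tz":0,"roll":0}]'; python3 look.py k5 .48 .085 | head -1
python3 - <<'E'
from meas import *
for n in("k5","held1"):
    im,d,K,k,E=L(n);P=cloud(d,K,k,E);m=(abs(P[...,0]-.515)<.03)&(abs(P[...,1]-.087)<.04)&(P[...,2]>.06)&(P[...,2]<.071);A=P[m]
    c=cv2.minAreaRect(A[:,:2].astype(np.float32));print(n,m.sum(),c,np.median(A,0).round(4),A.min(0).round(4),A.max(0).round(4))
E
```

```text
t: 28.28
tool_pos: [0.4802, 0.085, 0.138]
tool_rot: [-3.138, -0.148, -0.001]
contact_force: [-0.7, -0.0, -2.9]
opening: 0.0196
grip_force: 50.2
{'t': 28.2833, 'q': [0.0223, -0.2077, 2.0181, 0.0, 1.3307, 1.4986], 'tool_pos': [0.4802, 0.085, 0.138], 'tool_rot': [-3.1381, -0.1485, -0.0007], 'contact_force': [-0.7363, -0.016, -2.8728], 'opening': 0.0196, 'grip_force': 50.1528}
k5 1617 ((0.5183779001235962, 0.08776465803384781), (0.019497424364089966, 0.050262656062841415), 5.719687461853027) [0.5187 0.0881 0.0619] [0.5064 0.0625 0.06  ] [0.5302 0.1133 0.0695]
held1 1407 ((0.5178571939468384, 0.08779576420783997), (0.02056765928864479, 0.050229400396347046), 5.622791290283203) [0.5184 0.088  0.0619] [0.5059 0.0624 0.06  ] [0.5303 0.1132 0.0695]Traceback (most recent call last):
  File "look.py", line 9, in <module>
    v,u=np.nonzero(m); z=np.percentile(P[m][:,2],97); dome=m&(P[...,2]>z-.004)
                         ~~~~~~~~~~~~~^^^^^^^^^^^^^^
    return _quantile_unchecked(
        a, q, axis, out, overwrite_input, method, keepdims, weights)
    return _ureduce(a,
                    func=_quantile_ureduce_func,
    ...<5 lines>...
                    overwrite_input=overwrite_input,
                    method=method)
    r = func(a, **kwargs)
    result = _quantile(arr,
                       quantiles=q,
    ...<2 lines>...
                       out=out,
                       weights=wgt)
    slices_having_nans = np.isnan(arr[-1, ...])
                                  ~~~^^^^^^^^^
IndexError: index -1 is out of bounds for axis 0 with size 0
```

```bash
python3 -m handwheel '[{"tx":-0.5,"ty":0,"tz":8,"roll":0},{"tx":0,"ty":0,"tz":10,"roll":0},{"tx":0,"ty":0,"tz":10,"roll":0},{"tx":0,"ty":0,"tz":10,"roll":0},{"tx":0,"ty":0,"tz":8,"roll":0},{"tx":0,"ty":0,"tz":4,"roll":0},{"tx":0,"ty":0,"tz":0,"roll":0},{"tx":0,"ty":0,"tz":0,"roll":0},{"tx":0,"ty":0,"tz":0,"roll":0}]'; for i in 1 2 3 4 5; do python3 -m handwheel '[{"tx":0,"ty":0,"tz":0.6,"roll":0},{"tx":0,"ty":0,"tz":0.6,"roll":0}]'|grep -E "pos|contact";done
```

```text
t: 29.08
tool_pos: [0.4799, 0.085, 0.0883]
tool_rot: [3.138, 0.149, 0.002]
contact_force: [0.2, 0.3, -4.2]
opening: 0.0195
grip_force: 50.3
tool_pos: [0.48, 0.0851, 0.0873]
contact_force: [0.3, -0.0, -3.3]
tool_pos: [0.4796, 0.085, 0.0856]
contact_force: [-0.6, -0.3, -3.6]
tool_pos: [0.4794, 0.085, 0.0842]
contact_force: [-0.3, -0.5, -4.9]
tool_pos: [0.4794, 0.085, 0.0829]
contact_force: [0.2, 1.7, -3.9]
tool_pos: [0.4794, 0.0851, 0.0817]
contact_force: [-0.4, -0.1, -4.2]
```

```bash
for i in 1 2 3 4 5 6; do python3 -m handwheel '[{"tx":0,"ty":0,"tz":0.3,"roll":0},{"tx":0,"ty":0,"tz":0.3,"roll":0}]'|grep -E "pos|contact";done
```

```text
tool_pos: [0.4794, 0.085, 0.0811]
contact_force: [-0.3, -0.4, -3.0]
tool_pos: [0.4795, 0.085, 0.0806]
contact_force: [-0.2, -0.0, -4.4]
tool_pos: [0.4794, 0.085, 0.08]
contact_force: [0.7, -0.5, -5.1]
tool_pos: [0.4794, 0.085, 0.0794]
contact_force: [0.1, 0.2, -4.2]
tool_pos: [0.4795, 0.085, 0.079]
contact_force: [-0.6, 0.4, -2.3]
tool_pos: [0.4795, 0.085, 0.0789]
contact_force: [-4.1, -0.9, 3.3]
```

Seated on the rest. I release it, back off and check.

```bash
python3 -m handwheel '[{"tx":0,"ty":0,"tz":0,"roll":0},{"tx":0,"ty":0,"tz":0,"roll":0},{"tx":0,"ty":0,"tz":0,"roll":0},{"tx":0,"ty":0,"tz":0,"roll":0},{"tx":0,"ty":0,"tz":0,"roll":0}]' 60; python3 -m handwheel '[{"tx":0,"ty":0,"tz":-10,"roll":0},{"tx":0,"ty":0,"tz":-25,"roll":0},{"tx":0,"ty":0,"tz":-35,"roll":0},{"tx":0,"ty":0,"tz":-35,"roll":0},{"tx":0,"ty":0,"tz":-20,"roll":0},{"tx":0,"ty":0,"tz":0,"roll":0},{"tx":0,"ty":0,"tz":0,"roll":0},{"tx":0,"ty":0,"tz":0,"roll":0},{"tx":0,"ty":0,"tz":0,"roll":0},{"tx":0,"ty":0,"tz":0,"roll":0}]'; python3 look.py k6 .4805 .085; python3 -c "
from meas import *
pads('k6',(.4805,.085)); print('start:');pads('wg2',(.4805,.085))
im,d,K,k,E=grab('scene');w=cv2.imread('pics/k6.png')[:,:,::-1]
save('fin.png',np.hstack([cv2.resize(im[190:270,250:350],(500,400),interpolation=cv2.INTER_CUBIC),w[80:380,200:425].repeat(1,0)[:400].copy() if 0 else cv2.resize(w[80:380,200:425],(300,400))]))"
```

```text
t: 31.33
tool_pos: [0.4797, 0.085, 0.0784]
tool_rot: [-3.138, -0.149, -0.001]
contact_force: [-0.6, 0.5, 0.5]
opening: 0.0601
grip_force: 0.0
t: 32.17
tool_pos: [0.4784, 0.085, 0.2014]
tool_rot: [-3.138, -0.149, 0.005]
contact_force: [-0.0, 0.3, 0.5]
opening: 0.06
grip_force: 0.0
{'t': 32.1667, 'q': [0.0225, -0.2678, 1.9591, 0.0, 1.4536, 1.4985], 'tool_pos': [0.4784, 0.085, 0.2014], 'tool_rot': [-3.1379, -0.1489, 0.0052], 'contact_force': [-0.0221, 0.2562, 0.4858], 'opening': 0.06, 'grip_force': 0.0}
lever rect ((0.4786396920681, 0.08416788280010223), (0.07395900785923004, 0.020846500992774963), 5.945638179779053)
red 366 318.1 177.9 med [0.5068 0.0867 0.1366] bbox mid [0.5029 0.0854 0.1211] z97 0.1396 dome [0.5088 0.0868 0.1371]
blk 172 318.2 238.2 med [0.4541 0.082  0.1307] bbox mid [0.4528 0.0811 0.1308] z97 0.1334 dome [0.4554 0.0824 0.1312]
k6 lever n 1481 rect [0.4785 0.0843] [0.074  0.0207] 4.1 zmax [0.1313 0.1394]
red 363 px 318.0 177.8 depth med [0.5068 0.0867 0.1366] min [0.4902 0.0775 0.1105] max [0.5158 0.0935 0.1406]
blk 174 px 318.3 237.6 depth med [0.4541 0.0818 0.1306] min [0.443  0.0749 0.11  ] max [0.4901 0.0874 0.1343]
rest+bar rect [0.4805 0.0841] [0.0956 0.0502] 5.7 zmed 0.06726193086843901
rest all [0.4855 0.0813] [0.1097 0.1068] 7.6
start:
wg2 lever n 1749 rect [0.4795 0.084 ] [0.0739 0.0196] 6.4 zmax [0.1315 0.1392]
red 415 px 317.4 186.3 depth med [0.508  0.0869 0.1366] min [0.4909 0.0778 0.1111] max [0.5166 0.0933 0.1402]
blk 234 px 317.9 250.9 depth med [0.4553 0.0819 0.1309] min [0.4437 0.0752 0.1102] max [0.4911 0.0875 0.1342]
rest+bar rect [0.4803 0.0842] [0.0962 0.0498] 5.6 zmed 0.06728502006847659
rest all [0.4831 0.0916] [0.1003 0.1152] 84.7
```

View pics/fin.png

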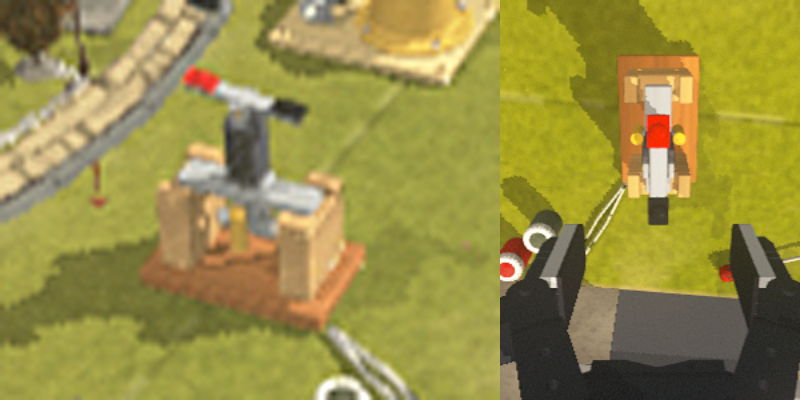

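The gauge stands upright on the rest, bar in both notches and lever locked, within about 1 mm of where it started, and the gripper is clear.

```bash
python3 -c "
from station import ctrl
print(ctrl.finish_job())"
```

```text
the job is handed in; nothing more can be done
None
```

The job is handed in: the gauge measured the bore, was locked with about 11 N on the black end, and stands upright back on its rest; the plunger width was only seen in pictures, not measured, and no verdict came back.

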